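Clamp the embroidery hoop with the ratchet clamp

TASK

The grey bench clamp's ratchet is still set to undo. Flip the small reversing lever on its head over to the tightening (clockwise) side, then work the handle to and fro until the pad holds the rim of the birch hoop firmly, stopping by feel before the wood is crushed. Leave the hoop lying where it is and do not disturb the spools, the jar or the dispenser.

Things in the scene. Friction and masses are not known exactly. Their poses are not given: they have to be found in the camera images.
- screw_axis (a point): On the vertical screw axis at the top of the ratchet head, 122 mm above the table. The clamp, a grey C-frame (top 98 mm high) on a bolted-down base plate 225 x 120 x 18 mm, has its x axis from the frame's upright through the screw to the hoop's centre, z up. The steel head on the frame is a 60 mm disc from 100 to 120 mm above the table, and carries the handle.
- handle (a joint): Handle's angle about the screw axis, rad, growing counter-clockwise from above, range -0.75 to 0.75 (hard stops); at 0 it points along the clamp's -x, away from the hoop. A flat bar 18 mm wide, 104 to 116 mm high; it stays where left. Lever set to tighten: clockwise strokes (angle falling) turn the screw, the others click free (2 to 4 N). 14 teeth: up to 0.5 rad of each stroke is lost before it bites.
- knob: Upright wooden cylinder at the handle's end, 20 mm in diameter, 47 mm high, free from 117 to 164 mm above the table; origin at its centre, 140 mm above the table, 135 mm from the screw axis, free to spin. Push it sideways or take it from above, never with over 25 N. Pushed square to the handle to turn the screw, it takes about 7 N moving and pushes back 5 N when held still, until the pad meets the hoop; see the pad.
- pad: Black pressure pad, 26 mm in diameter, 10 mm high, on the screw's lower end; origin at the centre of its underside. It starts 7 to 10 mm above the rim and goes down 6 mm per rad of screw. Once it meets the wood, the 5 N push at the knob (held still; 7 N moving) rises over the next 50 mm of knob travel: held still, 6 N is too loose, 7 to 9 N firm, over 11 N crushes the wood. Let go, it stays tight.
- lever (a joint): Angle of the small reversing (pawl) lever on the head, rad, growing clockwise from above, range -0.4 to 0.4. Near -0.4 (start) the ratchet undoes (counter-clockwise); at 0 it is free; above 0.3 it tightens (clockwise). It turns on the handle about a vertical pin 46 mm from the screw axis, towards the knob. It needs 2 to 3 N at its tab and stays where left; pushed on at its end it swings the handle.
- lever_tab (a point): Centre of the lever's upright dark steel thumb tab: 10 mm along the lever, 8 mm thick, 26 mm high (122 to 148 mm above the table), 30 mm from the lever's pin, about 76 mm from the screw axis, near the handle's line between head and knob. Its x axis points from the pin to the tab. Seen from the screw looking to the knob, tightening is with the tab over to the right, 23 mm of travel.
- hoop: Loose round birch hoop flat on the clamp's base plate, 150 mm outer and 132 mm inner diameter, 12 mm high, its rim under the pad; origin at the centre of its underside, 18 mm above the table.
- spool_a: Bystander: white thread spool, 36 mm in diameter, 48 mm high, standing beside the clamp; origin under its centre.
- spool_b: Bystander: wooden thread spool, 36 mm in diameter, 48 mm high, standing beside the clamp; origin under its centre.
- dispenser: Bystander: stainless push dispenser of sequins, 72 mm in diameter, 128 mm high; origin under its centre.
- jar: Bystander: glass jar with screw lid, 72 mm in diameter, 110 mm high; origin under its centre.
There are look-alikes about, which are no part of the job. What is shaped like the hoop but red or yellow is not meant.

How it is judged:
By the outcome, as a careful person would: the job done as asked, in the order asked, and still so for the second after the job is handed in, with the robot touching nothing.
It also fails if it takes over 72 s, if anything falls off the work surface, if the arm or the gripper's body presses on something with over 40 N, if the wrist force passes 120 N, or if a joint passes its speed limit or range.

ROBOT

A 7-joint arm with a two-finger parallel gripper is mounted at the origin on the work surface. World frame = base frame: x ahead of the robot, y to its left, z up, the work surface at z = 0. Lengths are in mm, angles in rad, forces in N, time in s.
With the tool pointing down it reaches from about 425 to 875 mm from the base axis. Payload 9.9 kg.
Tool frame: the origin (TCP) lies midway between the tips of the shut fingers; the grasp point (between the pads) lies 19 mm behind it; z points along the fingers, y is the direction in which the jaws open and shut (so a half turn about z gives the same grasp; the last joint's range is limited). The gripper opens to 85 mm and grips with 20 to 120 N. Pads are 22 mm wide; open, the fingers measure 114 mm over their backs; the gripper's body (76 mm by 85 mm) begins 54 mm behind the grasp point. The pads swing forward as they close: fully open they stand 13 mm farther back than shut.
Start: joints at [1.119, 0.576, 0.025, 1.437, -0.015, 1.129, -0.057], TCP at [242.71, -629.858, 231.289] pointing down, gripper open.
Joint ranges: [-2.76, 2.76], [-0.34, 2.15], [-1.52, 1.57], [0.19, 2.46], [-1.09, 4.23], [0.17, 1.99], [-2.82, 2.82]. Speed limits (rad/s): [2.22, 2.22, 3.01, 3.01, 3.14, 3.14, 3.14].

INTERFACE

Orientations are given as a unit quaternion [w, x, y, z].
In Python, from cell import bot, viewer, order gives the robot as it stands.
- The arm moves only by the tool jog_arm, never from a script. Its argument "plan" is a list of rows, each a list of 4 numbers: the shift along the tool's x, y, z in mm, then the turn about the tool's z in rad. A call has 1 to 12 rows; each row is the pose to reach, as a shift and turn from the pose commanded when the call began, along the tool's axes at that moment; what a row does not reach only later rows make up. A row lasts 1/8 s, in which the tool goes at most 62.5 mm and 10.7 degrees, less where a joint would pass 70% of its speed; a pose out of reach is approached as far as the arm can. A call with a gripper value outside its range is refused whole. "jaw" is the finger opening in mm, from 0 to 85.4, set as the call begins (left out, the last holds). The fingers move at their own pace and stop on an object; the grip force is fixed at half the most. Time passes only in rows, so rows that repeat a pose let the fingers close. It gives the time, the measured TCP pose, the force and the opening at its end, in the units of the state.
- bot.observe(): the state, without advancing time (a new reading comes with each control period).
- viewer.read_camera(name): name is "scene" or "top" or "wrist"; returns the picture (420x560x3 uint8, red, green, blue); there is no depth.
- viewer.camera_params(name): a dict with "K" (3x3 intrinsics, pixels), "extrinsics" (4x4, takes a point from camera to world coordinates). Camera axes: x right, y down, z forward; pixel columns grow to the right and rows downward; lengths in mm; the calibration is good to about 2 mm. A picture is of the moment at which its call begins: read the wrist's pose just before it. camera_params takes no time and is no camera call; for the wrist camera it gives the pose at the moment of the call.
- order.close_job(): hands the job in, once; it reports no verdict.
Trained networks look in the newest picture that a camera, given by its name, has taken for a name from the list of things; names that differ only in an ending like _2 or _b are one class to them, and where a whole thing is asked for, a point or a joint stands for the part that bears it (a point fixed in the world has none). Each returns a list of dicts, best first, with "score" (0 to 1); they miss things now and then, are a little off and sometimes report something else, mostly with a low value. They report only what shows in the picture. A call takes as long as a camera call. They do not tell look-alikes from the thing itself.
- viewer.search_frame(camera, name): "at" ([column, row] in pixels, amid what is visible of it).
- viewer.pinpoint(camera, name): "at" ([column, row] in pixels: a listed point, or the origin of a listed thing).
The state is a dict: "time": time; "joint_pos": joint angles; "joint_velocities": joint speeds; "tau": joint torques, N m; "position": TCP position; "eef_rot": TCP orientation; "wrist_force": force on the tool from outside, world axes, zero at the start; "wrist_torque": the same for the moment, N m; "opening": finger opening in mm.
Only numpy, scipy, OpenCV 4.12 (cv2) and the standard library are available. Lean on these libraries where they do the work, as an engineer would, in place of code of your own. Each camera call takes 0.05 s, during which the arm holds its last target. There are 200 camera calls.

## Working session

There is one attempt and no reset: what is moved stays moved. The work goes in short steps, Python scripts to look and compute and a tool call to move; the robot and the scene stay as the last step left them, time stands still between calls to the robot, and variables do not carry over. Pictures are saved under pics/ and viewed, about 8 in all and at most 12, crops included, and the job is handed in when it is done.

Besides the shell and the picture viewer there is one more tool, called after "Request:" as name([rows], argument=value, ...), one row to a line, values as JSON. jog_arm: Moves the arm, as the interface text tells. Its arguments: {"type":"object","properties":{"plan":{"type":"array"},"jaw":{"type":"number"}},"required":["plan"]}

```bash
mkdir -p pics; cat > h.py <<'E'
import numpy as np, cv2
from cell import bot, viewer, order
def ray(cam,uv,z,P=None):
    P=P or viewer.camera_params(cam); K=np.array(P["K"]);T=np.array(P["extrinsics"])
    d=T[:3,:3]@np.linalg.solve(K,[uv[0],uv[1],1]); o=T[:3,3]
    return o+d*(z-o[2])/d[2]
def proj(cam,p,P=None):
    P=P or viewer.camera_params(cam); K=np.array(P["K"]);T=np.linalg.inv(np.array(P["extrinsics"]))
    q=K@(T[:3,:3]@np.array(p)+T[:3,3]); return q[:2]/q[2]
E
python3 - <<'E'
from h import *
s=bot.observe(); print(s["time"],s["position"],s["eef_rot"],s["wrist_force"])
ims=[]
for c in ["scene","top"]:
    im=viewer.read_camera(c); ims.append(im[:,:,::-1]); cv2.imwrite(f"pics/{c}0.png",cv2.resize(ims[-1],(800,600)))
    for n,z in [("screw_axis",122),("knob",140),("lever_tab",135),("hoop",18),("pad",40),("spool_a",0),("dispenser",0),("jar",0)]:
        for r in viewer.pinpoint(c,n)[:3]:
            print(c,n,np.round(r["at"]),round(r["score"],2),np.round(ray(c,r["at"],z)))
E
```

```text
0.0 [ 242.56332666 -629.42119219  230.44942075] [-8.10595837e-04  9.83134300e-01  1.82883179e-01 -1.81892509e-04] [-0.39434163  0.39989805 -0.31453857]
scene screw_axis [257. 215.] 0.63 [638. -40. 122.]
scene screw_axis [206. 261.] 0.16 [826. -82. 122.]
scene knob [265. 182.] 0.54 [516. -59. 140.]
scene lever_tab [254. 198.] 0.62 [587. -64. 135.]
scene lever_tab [453. 260.] 0.33 [707. 381. 135.]
scene hoop [347. 235.] 0.95 [512. 152.  18.]
scene hoop [213. 222.] 0.73 [ 551. -195.   18.]
scene pad [260. 246.] 0.64 [646. -32.  40.]
scene spool_a [314. 272.] 0.85 [654. 101.   0.]
scene spool_a [206. 261.] 0.83 [ 686. -156.    0.]
scene dispenser [450. 261.] 0.73 [526. 400.   0.]
scene jar [135. 220.] 0.74 [ 572. -420.    0.]
top screw_axis [288. 193.] 0.89 [643. -32. 122.]
top knob [298. 238.] 0.6 [522. -61. 140.]
top lever_tab [298. 220.] 0.65 [572. -61. 135.]
top spool_a [327. 186.] 0.67 [ 680. -152.    0.]
top spool_a [241. 194.] 0.62 [648. 101.   0.]
top jar [420. 232.] 0.64 [ 550. -432.    0.]
```

View pics/scene0.png

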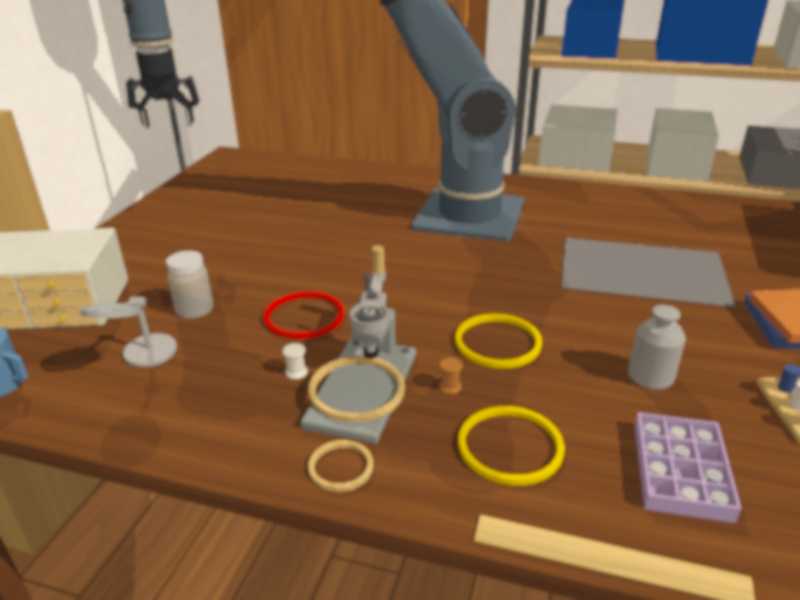

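View pics/top0.png

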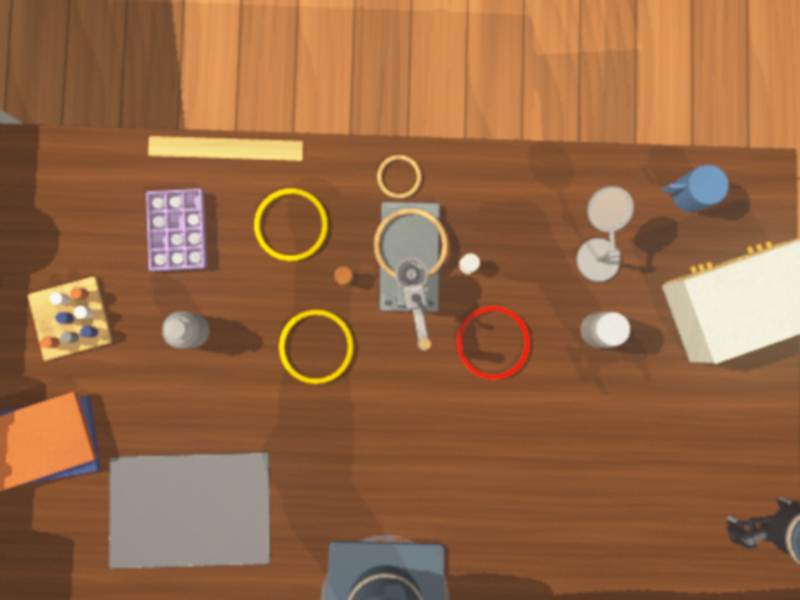

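The scene picture shows the clamp with the birch hoop on its base plate: hoop at about (357,388), head (370,325) and knob (378,258). In the top picture the head is at (411,272), the knob (424,344) and the lever tab about (420,315).

Candidates for the hoop in the top picture:
- birch hoop (410,243): the right one, because it is full size and lies on the base plate under the pad
- small birch ring (399,176): too small
- yellow rings (291,224) and (316,347): wrong colour
- red ring (493,342): wrong colour

I'll go to a hover and confirm this with an enlarged wrist view.

Request:
jog_arm([
  [45,-34,-10,0.02],
  [95,-73,-20,0.06],
  [145,-111,-30,0.13],
  [195,-150,-40,0.13],
  [245,-188,-40,0.13],
  [290,-223,-40,0.13],
  [335,-257,-40,0.13],
  [380,-292,-40,0.13],
  [425,-326,-40,0.13],
  [465,-357,-40,0.13],
  [500,-384,-40,0.13],
  [510,-392,-40,0.13],
], jaw=0)

```text
time: 2.4
position: [578.9, -77.2, 271.2]
eef_rot: [-0.001, 0.993, 0.121, 0.0]
wrist_force: [0.9, -0.1, 0.2]
opening: -0.3
```

```bash
python3 - <<'E'
from h import *
s=bot.observe(); print(s["time"],s["position"],s["eef_rot"],s["wrist_force"],s["opening"])
P=viewer.camera_params("wrist"); print(np.round(np.array(P["extrinsics"]),2).tolist())
im=viewer.read_camera("wrist"); cv2.imwrite("pics/w1.png",cv2.resize(im[:,:,::-1],(800,600)))
for c in ["wrist","top","scene"]:
    if c!="wrist": viewer.read_camera(c)
    for n,z in [("screw_axis",122),("knob",140),("lever_tab",135),("hoop",18)]:
        for r in viewer.pinpoint(c,n)[:2]:
            print(c,n,np.round(r["at"]),round(r["score"],2),np.round(ray(c,r["at"],z,P if c=="wrist" else None)))
E
```

```text
2.4 [578.86472212 -77.24320421 271.16962998] [-6.45504706e-04  9.92678678e-01  1.20783042e-01  2.85720979e-04] [ 0.86213837 -0.12703819  0.23066389] -0.3241528183395626
[[0.24, -0.92, -0.31, 657.49], [-0.97, -0.23, -0.07, -58.47], [-0.0, 0.32, -0.95, 413.92], [0.0, 0.0, 0.0, 1.0]]
wrist screw_axis [255. 110.] 0.69 [652. -32. 122.]
wrist knob [252. 256.] 0.71 [517. -59. 140.]
wrist lever_tab [265. 193.] 0.68 [582. -58. 135.]
wrist hoop [254. 256.] 0.16 [454. -63.  18.]
top screw_axis [287. 192.] 0.93 [648. -30. 122.]
top knob [299. 237.] 0.39 [524. -65. 140.]
top knob [417. 231.] 0.24 [ 550. -382.  140.]
top lever_tab [298. 221.] 0.58 [569. -62. 135.]
scene screw_axis [260. 214.] 0.9 [634. -34. 122.]
scene knob [265. 182.] 0.62 [515. -61. 140.]
scene lever_tab [259. 246.] 0.67 [765.   9. 135.]
scene lever_tab [258. 195.] 0.66 [574. -59. 135.]
scene hoop [214. 221.] 0.97 [ 546. -195.   18.]
scene hoop [344. 236.] 0.85 [520. 144.  18.]
```

View pics/w1.png

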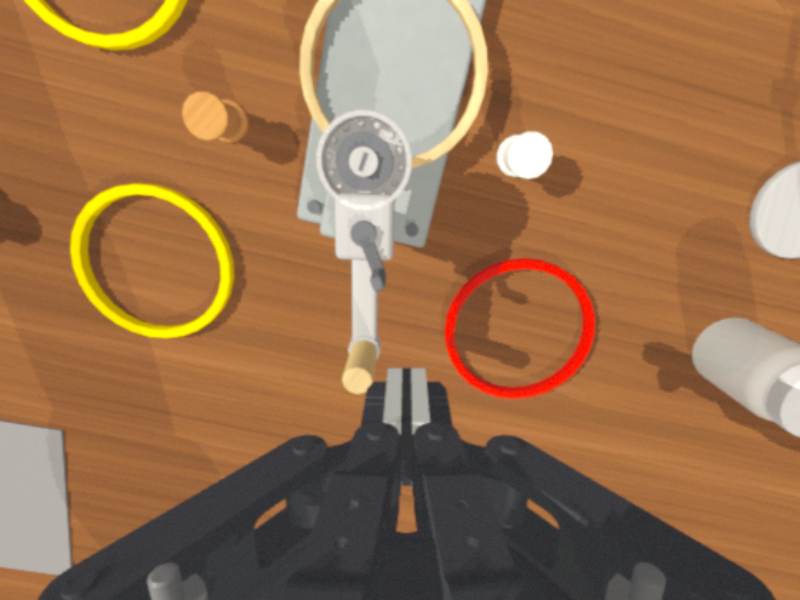

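The wrist picture shows the birch hoop under the head at about (395,60), head disc (363,160), lever pin (365,232), tab (378,280) leaning to image right (the −y, undo side) and knob top (358,380). That confirms the clamp and the right hoop. Now I'll compute positions.

```bash
python3 - <<'E'
from h import *
s=.7
P=viewer.camera_params("wrist")
for n,uv,z in [("disc",(363,160),120),("knobtop",(358,381),164),("pin",(365,232),122),("tabtop",(378,282),148),("tabtop2",(378,270),148),("bolt1",(316,208),18),("bolt2",(412,230),18),("cornerL",(298,216),18),("cornerR",(425,246),18),("edgeR",(482,15),18),("spoolw",(537,153),48),("spoolb",(205,115),48),("hoopL",(304,65),30),("hoopR",(484,65),30)]:
    print(n,np.round(ray("wrist",np.array(uv)*s,z,P),1))
im=cv2.imread("pics/w1.png")
cv2.imwrite("pics/w1c.png",cv2.resize(im[90:410,280:460],None,fx=1.8,fy=1.8,interpolation=2))
E
```

```text
disc [649.5 -35.5 120. ]
knobtop [516.6 -64.3 164. ]
pin [604.7 -46.5 122. ]
tabtop [580.1 -62.5 148. ]
tabtop2 [587.8 -60.8 148. ]
bolt1 [597.1   6.4  18. ]
bolt2 [598.3 -82.2  18. ]
cornerL [586.2  21.1  18. ]
cornerR [586.8 -97.4  18. ]
edgeR [775.8 -95.3  18. ]
spoolw [ 685.9 -163.1   48. ]
spoolb [651.4  97.5  48. ]
hoopL [706.3  32.7  30. ]
hoopR [ 739.9 -105.7   30. ]
```

View pics/w1c.png

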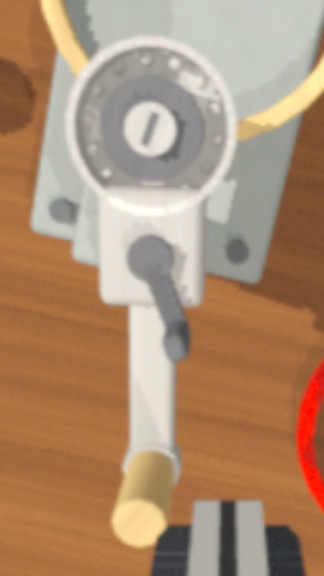

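Request:
jog_arm([
  [0,8,30,0],
  [0,16,80,0],
  [0,16,125,0],
  [0,16,143,0],
  [0,16,143,0],
  [0,16,143,0],
])

```text
time: 3.9
position: [582.1, -96.3, 129.2]
eef_rot: [0.0, 0.993, 0.119, 0.001]
wrist_force: [-0.2, 0.1, 0.6]
opening: 0.1
```

Request:
jog_arm([
  [0,-4,0,0],
  [0,-8,0,0],
  [0,-11,0,0],
  [0,-14,0,0],
  [0,-14,0,0],
])

```text
time: 4.53
position: [578.1, -82.3, 128.3]
eef_rot: [-0.0, 0.993, 0.119, -0.0]
wrist_force: [0.4, 0.9, -0.1]
opening: -0.2
```

Request:
jog_arm([
  [0,-3,0,0],
  [0,-6,0,0],
  [0,-9,0,0],
  [0,-9,0,0],
])

```text
time: 5.03
position: [575.7, -74.0, 128.2]
eef_rot: [0.0, 0.993, 0.119, -0.0]
wrist_force: [0.0, -1.6, -0.6]
opening: 0.1
```

Request:
jog_arm([
  [0,-3,0,0],
  [0,-6,0,0],
  [0,-6,0,0],
])

```text
time: 5.4
position: [574.6, -67.5, 128.3]
eef_rot: [-0.0, 0.993, 0.119, 0.0]
wrist_force: [-0.3, -0.3, -0.4]
opening: -0.2
```

```bash
python3 - <<'E'
from h import *
s=bot.observe(); P=viewer.camera_params("wrist"); print(s["time"],s["position"],s["wrist_force"])
im=viewer.read_camera("wrist"); cv2.imwrite("pics/w2.png",cv2.resize(im[:,:,::-1],(800,600)))
for n,z in [("screw_axis",122),("knob",140),("lever_tab",135)]:
        for r in viewer.pinpoint("wrist",n)[:2]:
            print(n,np.round(r["at"]),round(r["score"],2),np.round(ray("wrist",r["at"],z,P)))
E
```

```text
5.4 [574.63623093 -67.48826779 128.32482274] [-0.33575917 -0.30783861 -0.3924046 ]
screw_axis [244. 108.] 0.9 [651. -30. 122.]
lever_tab [249. 266.] 0.66 [578. -49. 135.]
```

View pics/w2.png

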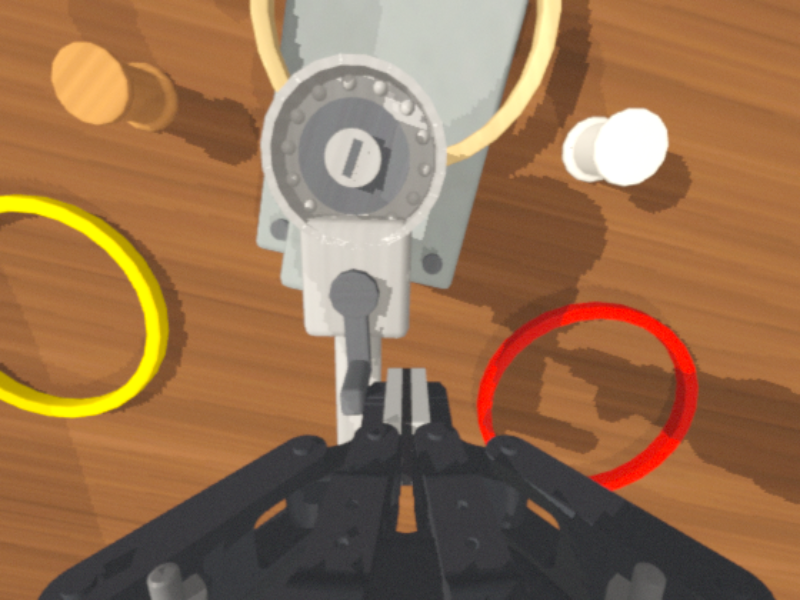

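The wrist view shows the tab at (355,385), now about in line with the handle and with the handle unmoved. I'll keep pushing.

Request:
jog_arm([
  [0,-3,0,0],
  [0,-6,0,0],
  [0,-8,0,0],
  [0,-8,0,0],
])

```text
time: 6.1
position: [572.7, -60.0, 128.3]
eef_rot: [-0.0, 0.993, 0.119, 0.0]
wrist_force: [0.2, -1.9, -0.1]
opening: 0.2
```

Request:
jog_arm([
  [0,-2,0,0],
  [0,-3,0,0],
  [0,-3,0,0],
])

```text
time: 6.48
position: [572.1, -57.2, 128.3]
eef_rot: [-0.0, 0.993, 0.119, 0.0]
wrist_force: [1.1, -1.7, -0.1]
opening: 0.1
```

```bash
python3 - <<'E'
from h import *
s=bot.observe(); P=viewer.camera_params("wrist"); print(s["time"],s["position"],s["wrist_force"])
im=viewer.read_camera("wrist"); cv2.imwrite("pics/w3.png",cv2.resize(im[:,:,::-1],(800,600)))
E
```

```text
6.475 [572.10482868 -57.23267264 128.34438309] [ 1.09476702 -1.72566192 -0.07316052]
```

View pics/w3.png

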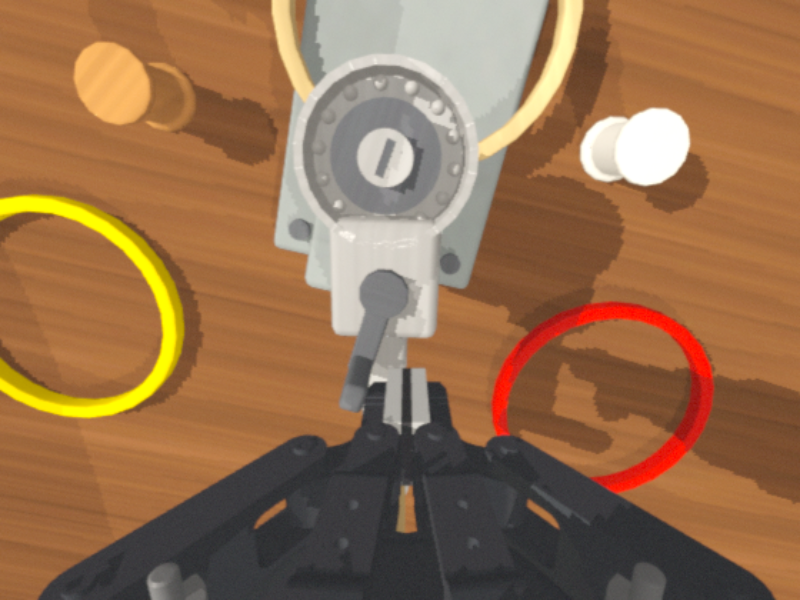

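The lever pin is at (384,292) and the tab at (360,375), so the angle is about 0.25–0.3 rad. It needs a bit more.

Request:
jog_arm([
  [0,-2,0,0],
  [0,-3,0,0],
  [0,-3,0,0],
])

```text
time: 6.9
position: [571.3, -54.4, 128.3]
eef_rot: [-0.0, 0.993, 0.119, -0.0]
wrist_force: [1.1, -1.3, 0.9]
opening: 0.1
```

Request:
jog_arm([
  [0,-1,0,0],
  [0,-2,0,0],
  [0,-2,0,0],
])

```text
time: 7.28
position: [570.8, -52.5, 128.3]
eef_rot: [0.0, 0.993, 0.119, 0.0]
wrist_force: [0.8, -1.7, 0.1]
opening: 0.2
```

```bash
python3 - <<'E'
from h import *
s=bot.observe(); P=viewer.camera_params("wrist"); print(s["time"],s["position"],s["wrist_force"])
im=viewer.read_camera("wrist"); cv2.imwrite("pics/w4.png",cv2.resize(im[:,:,::-1],(800,600)))
a=cv2.imread("pics/w3.png");b=cv2.imread("pics/w4.png")
cv2.imwrite("pics/w34.png",np.hstack([a[120:440,260:500],b[120:440,260:500]]))
E
```

```text
7.275 [570.83304945 -52.53095395 128.32401296] [ 0.76359432 -1.71904669  0.09805308]
```

View pics/w34.png

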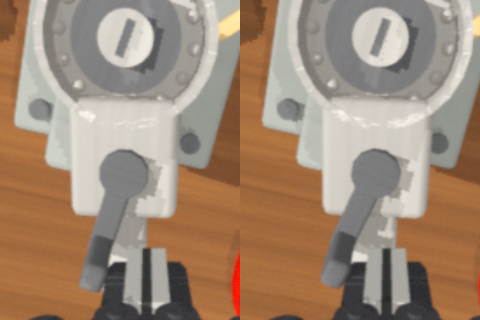

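The right half shows the tab further over, at about 0.36 rad apparent. I'll push to the end stop by feel.

Request:
jog_arm([
  [0,-1,0,0],
  [0,-2,0,0],
  [0,-2,0,0],
])

```text
time: 7.7
position: [570.3, -50.4, 128.3]
eef_rot: [-0.0, 0.993, 0.119, -0.0]
wrist_force: [1.4, -2.5, -0.9]
opening: 0.1
```

Request:
jog_arm([
  [0,-1,0,0],
  [0,-2,0,0],
  [0,-2,0,0],
])

```text
time: 8.07
position: [569.8, -48.5, 128.3]
eef_rot: [-0.0, 0.993, 0.119, -0.0]
wrist_force: [1.3, -3.1, -0.3]
opening: -0.1
```

Request:
jog_arm([
  [0,10,0,0],
  [0,20,0,0],
  [0,26,-40,0],
  [0,30,-90,0],
  [0,30,-130,0],
  [0,30,-143,0],
  [0,30,-143,0],
])

```text
time: 8.95
position: [577.1, -78.1, 271.5]
eef_rot: [0.0, 0.993, 0.118, 0.0]
wrist_force: [-0.3, -0.3, -0.5]
opening: 0.2
```

```bash
python3 - <<'E'
from h import *
s=bot.observe(); P=viewer.camera_params("wrist"); print(s["time"],s["position"],s["eef_rot"],s["wrist_force"])
im=viewer.read_camera("wrist"); cv2.imwrite("pics/w5.png",cv2.resize(im[80:310,180:340,::-1],None,fx=2.5,fy=2.5))
for n,z in [("screw_axis",122),("knob",140),("lever_tab",135)]:
        for r in viewer.pinpoint("wrist",n)[:2]:
            print(n,np.round(r["at"]),round(r["score"],2),np.round(ray("wrist",r["at"],z,P),1))
E
```

```text
8.95 [577.05735983 -78.11788347 271.48240996] [2.07022713e-05 9.92958288e-01 1.18463867e-01 3.87122963e-04] [-0.34241724 -0.3426091  -0.45651701]
screw_axis [252. 112.] 0.66 [648.8 -31.4 122. ]
knob [244. 256.] 0.62 [512.9 -52.7 140. ]
lever_tab [234. 190.] 0.84 [576.1 -30.  135. ]
```

View pics/w5.png

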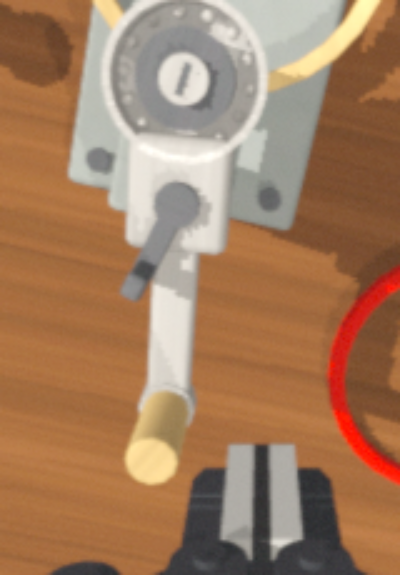

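The crop shows the lever fully on the tightening side: pin (177,205), tab (133,280). The handle has moved slightly, with the knob top at (151,460). Now I'll go above the knob with the jaws open to cage it.

Request:
jog_arm([
  [-15,-9,10,0.02],
  [-35,-22,25,0.04],
  [-55,-34,50,0.06],
  [-55,-34,71,0.06],
  [-55,-34,71,0.06],
  [-55,-34,71,0.06],
], jaw=44)

```text
time: 9.9
position: [515.9, -57.7, 200.5]
eef_rot: [-0.0, 0.996, 0.089, -0.0]
wrist_force: [-0.3, -0.0, -0.7]
opening: 43.8
```

```bash
python3 - <<'E'
from h import *
s=bot.observe(); P=viewer.camera_params("wrist"); print(s["time"],s["position"],s["eef_rot"],s["opening"])
im=viewer.read_camera("wrist"); cv2.imwrite("pics/w6.png",cv2.resize(im[:,:,::-1],None,fx=1.4,fy=1.4))
for n,z in [("screw_axis",122),("knob",140),("lever_tab",135)]:
        for r in viewer.pinpoint("wrist",n)[:2]:
            print(n,np.round(r["at"]),round(r["score"],2),np.round(ray("wrist",r["at"],z,P),1))
E
```

```text
9.9 [515.87310705 -57.74557822 200.4853257 ] [-2.10258390e-05  9.96051761e-01  8.87743680e-02 -2.80784764e-05] 43.80510370558014
screw_axis [276.  19.] 0.91 [649.5 -29.3 122. ]
knob [276. 231.] 0.67 [514.2 -52.5 140. ]
lever_tab [260. 141.] 0.6 [574.2 -31.6 135. ]
```

View pics/w6.png

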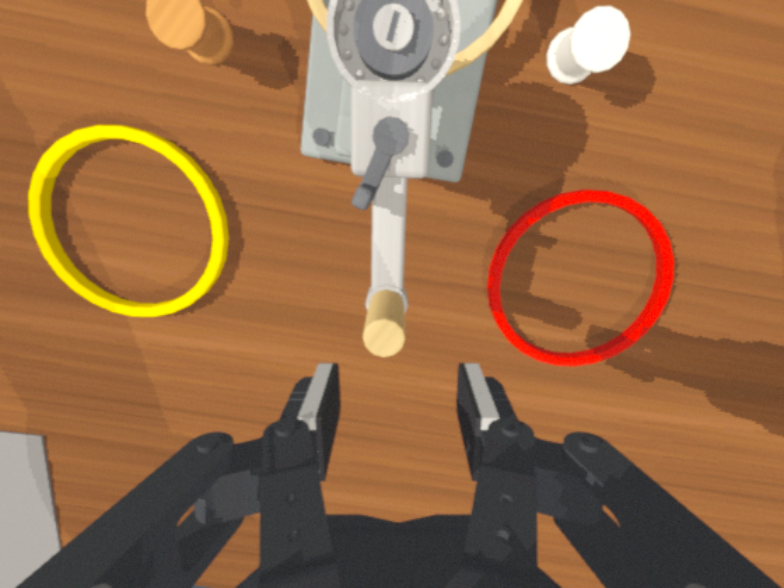

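```bash
python3 - <<'E'
from h import *
P=viewer.camera_params("wrist"); p=np.array(bot.observe()["position"])
print("tcp px*1.4",proj("wrist",p+[0,0,6],P)*1.4)
for n,uv,z in [("disc",(395,27),121),("screwslot",(395,27),122),("knobtop",(384,338),164),("knobbase",(386,300),117),("pin",(391,134),122)]:
    print(n,np.round(ray("wrist",np.array(uv)/1.4,z,P),1))
E
```

```text
tcp px*1.4 [396.34333139 389.1057719 ]
disc [650.8 -32.9 121. ]
screwslot [650.5 -32.9 122. ]
knobtop [516.3 -51.8 164. ]
knobbase [518.8 -51.1 117. ]
pin [605.4 -38.9 122. ]
```

The knob top is at (385,338), about 5 mm to +y of the finger midline. I'll correct that and lower.

Request:
jog_arm([
  [1,-5.6,0,0.04],
  [1,-5.6,25,0.04],
  [1,-5.6,50,0.04],
  [1,-5.6,74,0.04],
  [1,-5.6,74,0.04],
  [1,-5.6,74,0.04],
])

```text
time: 10.85
position: [516.1, -52.1, 127.2]
eef_rot: [0.0, 0.998, 0.069, 0.001]
wrist_force: [0.8, -0.2, -0.2]
opening: 44.2
```

Request:
jog_arm([
  [0,0,0,0],
  [0,0,0,0],
  [0,0,0,0],
], jaw=27)

```text
time: 11.22
position: [515.6, -52.0, 126.7]
eef_rot: [0.0, 0.998, 0.069, 0.0]
wrist_force: [-0.4, -0.0, 1.0]
opening: 27.0
```

Request:
jog_arm([
  [0.1,5.4,0,-0.04],
  [1.0,16.2,0,-0.12],
  [2.7,26.8,0,-0.2],
  [5.2,37.3,0,-0.28],
  [8.6,47.6,0,-0.36],
  [12.8,57.5,0,-0.44],
  [16.5,64.7,0,-0.5],
  [19.2,69.4,0,-0.54],
  [21.4,72.9,0,-0.57],
  [21.4,72.9,0,-0.57],
])

```text
time: 12.48
position: [546.8, -121.5, 126.3]
eef_rot: [0.0, 0.938, 0.346, 0.0]
wrist_force: [0.2, 0.0, -0.7]
opening: 27.3
```

```bash
cat > st.py <<'E'
from h import *
S=np.array([650.5,-32.9])
def st():
    s=bot.observe();p=s["position"][:2]-S;th=np.arctan2(-p[1],-p[0]);q=s["eef_rot"]
    t=np.array([-np.sin(th),np.cos(th)]) # clockwise tangent
    F=np.array(s["wrist_force"])
    return f't{s["time"]:.2f} r{np.hypot(*p):.1f} th{th:.3f} toolth{2*np.arctan2(q[2],q[1]):.3f} Fpush{-F[:2]@t:.2f} Frad{F[:2]@np.array([np.cos(th),np.sin(th)]):.2f} Fz{F[2]:.2f} z{s["position"][2]:.1f}'
if __name__=="__main__": print(st())
E
python3 st.py
```

```text
t12.47 r136.4 th0.707 toolth0.707 Fpush0.11 Frad0.17 Fz-0.68 z126.3
```

Request:
jog_arm([
  [0.1,-5.4,0,0.04],
  [1.0,-16.2,0,0.12],
  [2.7,-26.8,0,0.2],
  [5.2,-37.3,0,0.28],
  [8.6,-47.6,0,0.36],
  [12.8,-57.5,0,0.44],
  [17.8,-67.1,0,0.52],
  [23.5,-76.2,0,0.6],
  [30,-84.8,0,0.68],
  [37.2,-93,0,0.76],
  [40.9,-96.8,0,0.8],
  [40.9,-96.8,0,0.8],
])

```text
time: 13.98
position: [513.9, -21.9, 126.2]
eef_rot: [0.001, 0.999, -0.047, -0.001]
wrist_force: [-1.9, -2.9, 0.7]
opening: 27.1
```

```bash
python3 st.py
```

```text
t13.97 r137.0 th-0.080 toolth-0.094 Fpush3.01 Frad-1.69 Fz0.73 z126.2
```

Request:
jog_arm([
  [0.4,-10.8,0,0.08],
  [1.7,-21.5,0,0.16],
  [3.9,-32.1,0,0.24],
  [6.9,-42.5,0,0.32],
  [10.7,-52.6,0,0.4],
  [10.7,-52.6,0,0.4],
  [10.7,-52.6,0,0.4],
])

```text
time: 14.85
position: [530.0, 30.1, 126.2]
eef_rot: [0.0, 0.97, -0.243, -0.0]
wrist_force: [-1.6, -1.0, -0.4]
opening: 27.2
```

```bash
python3 st.py
```

```text
t14.85 r136.0 th-0.482 toolth-0.491 Fpush1.63 Frad-1.00 Fz-0.38 z126.2
```

Request:
jog_arm([
  [0,0,0,0],
])

```text
time: 14.98
position: [530.1, 30.0, 126.2]
eef_rot: [-0.0, 0.97, -0.243, -0.0]
wrist_force: [-2.7, -0.4, -0.3]
opening: 26.8
```

```bash
python3 st.py
```

```text
t14.97 r135.9 th-0.481 toolth-0.492 Fpush1.57 Frad-2.20 Fz-0.30 z126.2
```

Request:
jog_arm([
  [0.4,-10.8,0,0.08],
  [1.3,-18.8,0,0.14],
])

```text
time: 15.22
position: [539.3, 44.9, 126.2]
eef_rot: [0.001, 0.95, -0.312, -0.001]
wrist_force: [-4.8, -4.7, 1.8]
opening: 26.7
```

```bash
python3 - <<'E'
from st import *
print(st())
im=viewer.read_camera("wrist"); print(st()); cv2.imwrite("pics/w7.png",cv2.resize(im[:,:,::-1],None,fx=1.4,fy=1.4))
E
```

```text
t15.22 r135.7 th-0.611 toolth-0.635 Fpush6.61 Frad-1.28 Fz1.84 z126.2
t15.28 r135.9 th-0.623 toolth-0.637 Fpush4.90 Frad-1.66 Fz1.77 z126.2
```

View pics/w7.png

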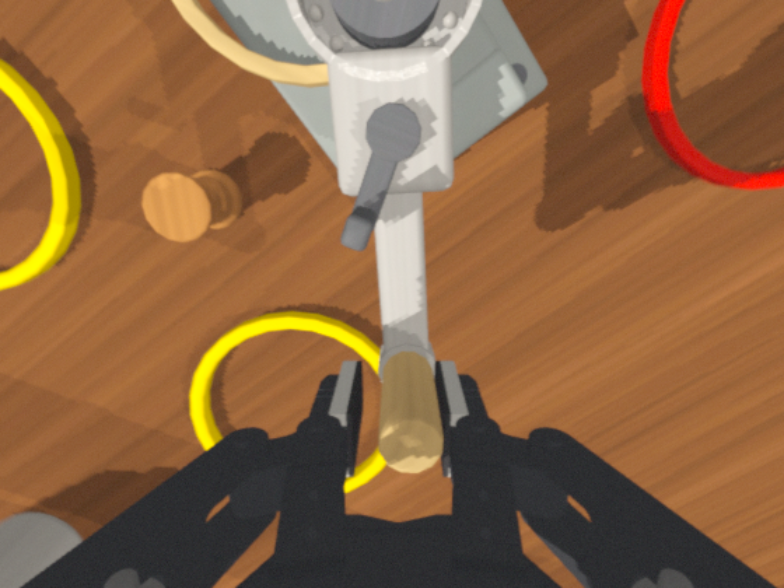

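The cage holds the knob well: fingers at (350,400) and (450,400), knob (410,420). The lever is still on the tightening side at (370,200). Moving force is 6.6 N, so the ratchet is engaged and the pad isn't loaded yet. Now the return stroke.

Request:
jog_arm([
  [0.1,5.4,0,-0.04],
  [1.0,16.2,0,-0.12],
  [3.3,29.5,0,-0.22],
  [6.9,42.5,0,-0.32],
  [11.8,55.1,0,-0.42],
  [17.8,67.1,0,-0.52],
  [25.1,78.4,0,-0.62],
  [33.5,89.0,0,-0.72],
  [33.5,89.0,0,-0.72],
])

```text
time: 16.4
position: [515.3, -46.4, 126.6]
eef_rot: [-0.0, 0.999, 0.043, 0.001]
wrist_force: [0.5, 0.8, -0.2]
opening: 27.0
```

Request:
jog_arm([
  [0.7,13.5,0,-0.1],
  [2.7,26.8,0,-0.2],
  [6.0,39.9,0,-0.3],
  [10.7,52.6,0,-0.4],
  [16.5,64.7,0,-0.5],
  [22.0,73.5,0,-0.575],
  [25.1,78.4,0,-0.62],
  [25.1,78.4,0,-0.62],
])

```text
time: 17.4
position: [547.0, -120.9, 126.3]
eef_rot: [-0.0, 0.938, 0.346, 0.0]
wrist_force: [0.2, 1.4, -0.3]
opening: 26.8
```

```bash
python3 st.py
```

```text
t17.40 r135.9 th0.705 toolth0.706 Fpush-0.88 Frad1.05 Fz-0.34 z126.3
```

Request:
jog_arm([
  [0.1,-5.4,0,0.04],
  [0.7,-13.5,0,0.1],
  [1.5,-20.2,0,0.15],
  [2.7,-26.8,0,0.2],
  [4.2,-33.4,0,0.25],
])

```text
time: 18.02
position: [528.0, -92.9, 126.4]
eef_rot: [0.0, 0.974, 0.225, 0.0]
wrist_force: [0.6, -2.2, -0.8]
opening: 27.1
```

```bash
python3 st.py
```

```text
t18.02 r136.4 th0.456 toolth0.454 Fpush2.25 Frad-0.45 Fz-0.82 z126.4
```

Request:
jog_arm([
  [0.2,-6.7,0,0.05],
  [0.7,-13.5,0,0.1],
  [1.5,-20.2,0,0.15],
])

```text
time: 18.4
position: [520.3, -74.2, 126.3]
eef_rot: [0.0, 0.988, 0.151, 0.0]
wrist_force: [0.9, -1.7, 0.2]
opening: 27.2
```

```bash
python3 st.py
```

```text
t18.40 r136.6 th0.307 toolth0.304 Fpush1.88 Frad0.30 Fz0.22 z126.3
```

Request:
jog_arm([
  [0.2,-6.7,0,0.05],
  [0.7,-13.5,0,0.1],
])

```text
time: 18.65
position: [516.7, -61.2, 126.3]
eef_rot: [0.0, 0.995, 0.102, -0.0]
wrist_force: [-0.5, -2.9, 0.0]
opening: 26.9
```

```bash
python3 st.py
```

```text
t18.65 r136.8 th0.208 toolth0.204 Fpush2.75 Frad-1.05 Fz0.03 z126.3
```

Request:
jog_arm([
  [0.2,-6.7,0,0.05],
  [0.7,-13.5,0,0.1],
])

```text
time: 18.9
position: [514.5, -48.3, 126.3]
eef_rot: [0.0, 0.999, 0.052, -0.0]
wrist_force: [0.1, -3.3, -0.3]
opening: 26.9
```

```bash
python3 st.py
```

```text
t18.90 r136.9 th0.113 toolth0.103 Fpush3.25 Frad-0.29 Fz-0.33 z126.3
```

Request:
jog_arm([
  [0.2,-6.7,0,0.05],
  [0.7,-13.5,0,0.1],
])

```text
time: 19.15
position: [513.5, -35.1, 126.3]
eef_rot: [0.001, 1.0, 0.001, -0.0]
wrist_force: [-0.9, -6.2, 0.9]
opening: 27.0
```

```bash
python3 st.py
```

```text
t19.15 r137.0 th0.016 toolth0.003 Fpush6.20 Frad-0.98 Fz0.94 z126.3
```

Request:
jog_arm([
  [0.2,-6.7,0,0.05],
  [0.7,-13.5,0,0.1],
])

```text
time: 19.4
position: [513.9, -22.0, 126.3]
eef_rot: [0.001, 0.999, -0.049, -0.001]
wrist_force: [-2.5, -7.5, 1.2]
opening: 26.7
```

```bash
python3 st.py
```

```text
t19.40 r137.1 th-0.079 toolth-0.097 Fpush7.66 Frad-1.86 Fz1.18 z126.3
```

Request:
jog_arm([
  [0.2,-6.7,0,0.05],
  [0.7,-13.5,0,0.1],
])

```text
time: 19.65
position: [515.5, -8.9, 126.2]
eef_rot: [0.001, 0.995, -0.099, -0.001]
wrist_force: [-3.5, -7.2, 2.5]
opening: 26.9
```

```bash
python3 st.py
```

```text
t19.65 r137.1 th-0.176 toolth-0.198 Fpush7.68 Frad-2.16 Fz2.46 z126.2
```

Request:
jog_arm([
  [0.2,-6.7,0,0.05],
  [0.7,-13.5,0,0.1],
])

```text
time: 19.9
position: [518.6, 4.4, 126.2]
eef_rot: [0.001, 0.989, -0.148, -0.001]
wrist_force: [-4.4, -6.7, 2.2]
opening: 26.7
```

```bash
python3 st.py
```

```text
t19.90 r137.1 th-0.275 toolth-0.297 Fpush7.63 Frad-2.40 Fz2.17 z126.2
```

Request:
jog_arm([
  [0.2,-6.7,0,0.05],
  [0.7,-13.5,0,0.1],
])

```text
time: 20.15
position: [523.0, 17.2, 126.2]
eef_rot: [0.001, 0.98, -0.197, -0.001]
wrist_force: [-4.0, -5.8, 3.4]
opening: 27.5
```

```bash
python3 st.py
```

```text
t20.15 r137.0 th-0.374 toolth-0.397 Fpush6.85 Frad-1.62 Fz3.42 z126.2
```

Request:
jog_arm([
  [0.2,-6.7,0,0.05],
  [0.7,-13.5,0,0.1],
])

```text
time: 20.4
position: [528.6, 29.5, 126.2]
eef_rot: [0.001, 0.969, -0.246, -0.001]
wrist_force: [-6.0, -6.0, 4.6]
opening: 27.0
```

```bash
python3 st.py
```

```text
t20.40 r136.9 th-0.473 toolth-0.497 Fpush8.04 Frad-2.57 Fz4.60 z126.2
```

Request:
jog_arm([
  [0.2,-6.7,0,0.05],
  [0.7,-13.5,0,0.1],
])

```text
time: 20.65
position: [535.5, 41.2, 126.2]
eef_rot: [0.001, 0.956, -0.294, -0.001]
wrist_force: [-5.8, -4.4, 4.6]
opening: 26.9
```

```bash
python3 st.py
```

```text
t20.65 r136.8 th-0.573 toolth-0.597 Fpush6.85 Frad-2.54 Fz4.56 z126.2
```

Request:
jog_arm([
  [0.2,-6.7,0,0.05],
  [0.7,-13.5,0,0.1],
])

```text
time: 20.9
position: [543.5, 52.1, 126.1]
eef_rot: [0.001, 0.94, -0.341, -0.001]
wrist_force: [-6.9, -4.8, 5.3]
opening: 27.2
```

```bash
python3 st.py
```

```text
t20.90 r136.7 th-0.671 toolth-0.697 Fpush8.06 Frad-2.39 Fz5.34 z126.1
```

Request:
jog_arm([
  [0,0,0,0],
  [0,0,0,0],
])

```text
time: 21.15
position: [544.3, 52.9, 126.1]
eef_rot: [0.001, 0.94, -0.34, -0.001]
wrist_force: [-4.5, -2.1, 2.4]
opening: 26.9
```

```bash
python3 st.py
```

```text
t21.15 r136.5 th-0.679 toolth-0.693 Fpush4.43 Frad-2.18 Fz2.39 z126.1
```

Request:
jog_arm([
  [0.1,5.4,0,-0.04],
  [1.0,16.2,0,-0.12],
  [3.3,29.5,0,-0.22],
  [6.9,42.5,0,-0.32],
  [11.8,55.1,0,-0.42],
  [17.8,67.1,0,-0.52],
  [25.1,78.4,0,-0.62],
  [33.5,89.0,0,-0.72],
  [33.5,89.0,0,-0.72],
])

```text
time: 22.28
position: [515.1, -38.0, 126.6]
eef_rot: [-0.0, 1.0, 0.013, 0.001]
wrist_force: [0.1, -0.7, -0.7]
opening: 26.9
```

Request:
jog_arm([
  [0.7,13.5,0,-0.1],
  [2.7,26.8,0,-0.2],
  [6.0,39.9,0,-0.3],
  [10.7,52.6,0,-0.4],
  [16.5,64.7,0,-0.5],
  [22.9,74.9,0,-0.59],
  [30,84.8,0,-0.68],
  [30,84.8,0,-0.68],
])

```text
time: 23.28
position: [547.5, -121.0, 126.2]
eef_rot: [0.0, 0.938, 0.345, 0.0]
wrist_force: [-0.2, -0.4, -0.5]
opening: 26.9
```

```bash
python3 st.py
```

```text
t23.27 r135.6 th0.707 toolth0.705 Fpush0.15 Frad-0.43 Fz-0.45 z126.2
```

Request:
jog_arm([
  [0.1,-5.4,0,0.04],
  [0.7,-13.5,0,0.1],
  [1.5,-20.2,0,0.15],
  [2.7,-26.8,0,0.2],
])

```text
time: 23.78
position: [531.4, -98.4, 126.3]
eef_rot: [0.0, 0.969, 0.249, 0.0]
wrist_force: [2.2, -3.4, -2.1]
opening: 27.1
```

```bash
python3 st.py
```

```text
t23.77 r136.0 th0.503 toolth0.503 Fpush4.05 Frad0.25 Fz-2.07 z126.3
```

Request:
jog_arm([
  [0.2,-6.7,0,0.05],
  [0.7,-13.5,0,0.1],
])

```text
time: 24.02
position: [525.5, -86.7, 126.3]
eef_rot: [0.0, 0.98, 0.2, 0.0]
wrist_force: [2.3, -3.5, -2.4]
opening: 26.7
```

```bash
python3 st.py
```

```text
t24.02 r136.1 th0.406 toolth0.402 Fpush4.08 Frad0.76 Fz-2.36 z126.3
```

Request:
jog_arm([
  [0.2,-6.7,0,0.05],
  [0.7,-13.5,0,0.1],
])

```text
time: 24.28
position: [520.9, -74.4, 126.4]
eef_rot: [0.001, 0.989, 0.15, 0.0]
wrist_force: [1.7, -4.6, -2.7]
opening: 26.9
```

```bash
python3 st.py
```

```text
t24.27 r136.1 th0.310 toolth0.302 Fpush4.86 Frad0.18 Fz-2.65 z126.4
```

Request:
jog_arm([
  [0.2,-6.7,0,0.05],
  [0.7,-13.5,0,0.1],
])

```text
time: 24.52
position: [517.4, -61.8, 126.3]
eef_rot: [0.001, 0.995, 0.101, 0.0]
wrist_force: [1.4, -5.8, -2.7]
opening: 27.1
```

```bash
python3 st.py
```

```text
t24.52 r136.2 th0.214 toolth0.201 Fpush5.96 Frad0.12 Fz-2.72 z126.3
```

Request:
jog_arm([
  [0.1,-4,0,0.03],
  [0.2,-6.7,0,0.05],
])

```text
time: 24.78
position: [516.1, -55.3, 126.3]
eef_rot: [0.001, 0.997, 0.076, 0.0]
wrist_force: [1.8, -8.0, -1.9]
opening: 27.5
```

```bash
python3 st.py
```

```text
t24.77 r136.3 th0.165 toolth0.152 Fpush8.16 Frad0.49 Fz-1.92 z126.3
```

Request:
jog_arm([
  [0.1,-4,0,0.03],
  [0.2,-6.7,0,0.05],
])

```text
time: 25.02
position: [515.2, -49.1, 126.3]
eef_rot: [0.001, 0.999, 0.051, 0.0]
wrist_force: [0.9, -8.1, -1.8]
opening: 26.9
```

```bash
python3 st.py
```

```text
t25.02 r136.3 th0.119 toolth0.102 Fpush8.11 Frad-0.07 Fz-1.84 z126.3
```

Request:
jog_arm([
  [0.1,-4,0,0.03],
  [0.2,-6.7,0,0.05],
])

```text
time: 25.28
position: [514.5, -42.7, 126.3]
eef_rot: [0.001, 1.0, 0.026, 0.0]
wrist_force: [0.8, -9.6, -1.8]
opening: 26.8
```

```bash
python3 st.py
```

```text
t25.27 r136.4 th0.072 toolth0.052 Fpush9.60 Frad0.10 Fz-1.80 z126.3
```

Request:
jog_arm([
  [0.1,-4,0,0.03],
  [0.2,-6.7,0,0.05],
])

```text
time: 25.52
position: [514.1, -36.3, 126.3]
eef_rot: [0.001, 1.0, 0.001, -0.0]
wrist_force: [1.3, -10.0, -1.1]
opening: 27.1
```

```bash
python3 st.py
```

```text
t25.52 r136.4 th0.025 toolth0.001 Fpush10.04 Frad1.02 Fz-1.10 z126.3
```

Request:
jog_arm([
  [0,0,0,0],
])

```text
time: 25.65
position: [514.1, -35.9, 126.3]
eef_rot: [0.001, 1.0, 0.001, -0.0]
wrist_force: [-0.1, -8.5, -1.0]
opening: 27.0
```

```bash
python3 st.py
```

```text
t25.65 r136.5 th0.022 toolth0.002 Fpush8.48 Frad-0.31 Fz-1.04 z126.3
```

Request:
jog_arm([
  [0,0,0,0],
])

```text
time: 25.78
position: [514.1, -35.9, 126.3]
eef_rot: [0.001, 1.0, 0.001, -0.0]
wrist_force: [0.2, -8.5, -0.2]
opening: 27.1
```

```bash
python3 st.py
```

```text
t25.77 r136.5 th0.022 toolth0.003 Fpush8.47 Frad-0.00 Fz-0.19 z126.3
```

Request:
jog_arm([
  [0,0,0,0],
  [0,0,0,0],
])

```text
time: 26.02
position: [514.1, -35.9, 126.3]
eef_rot: [0.001, 1.0, 0.001, -0.0]
wrist_force: [-0.6, -8.8, -1.2]
opening: 27.2
```

```bash
python3 st.py
```

```text
t26.02 r136.5 th0.022 toolth0.003 Fpush8.74 Frad-0.76 Fz-1.21 z126.3
```

Request:
jog_arm([
  [0,0,0,0],
  [0,0,0,0],
])

```text
time: 26.28
position: [514.1, -36.0, 126.3]
eef_rot: [0.001, 1.0, 0.001, -0.0]
wrist_force: [-0.7, -8.2, 0.1]
opening: 26.9
```

```bash
python3 st.py
```

```text
t26.27 r136.4 th0.022 toolth0.003 Fpush8.17 Frad-0.93 Fz0.05 z126.3
```

Held-still readings are 8.5, 8.5, 8.7 and 8.2 N, which is firm. I'll release and lift clear.

Request:
jog_arm([
  [0,2,0,0],
  [0,3.5,0,0],
  [0,3.5,0,0],
], jaw=44)

```text
time: 26.65
position: [514.6, -37.8, 126.3]
eef_rot: [0.0, 1.0, 0.003, -0.0]
wrist_force: [0.5, -2.7, -0.8]
opening: 44.2
```

Request:
jog_arm([
  [0,0,-10,0],
  [0,0,-40,0],
  [0,0,-80,0],
  [0,0,-110,0],
  [0,0,-110,0],
])

```text
time: 27.28
position: [516.1, -37.1, 239.3]
eef_rot: [-0.0, 1.0, 0.004, 0.003]
wrist_force: [-0.9, -0.0, -0.7]
opening: 44.1
```

```bash
python3 - <<'E'
from st import *
print(st())
im=viewer.read_camera("wrist"); b=viewer.read_camera("scene")
b=cv2.resize(b[150:320,190:340],(494,560))
cv2.imwrite("pics/w8.png",cv2.resize(np.hstack([im,b])[:,:,::-1],(800,425)) if im.shape[0]==560 else cv2.resize(np.hstack([cv2.resize(im,(747,560)),b])[:,:,::-1],(800,361)))
P=viewer.camera_params("wrist")
for n,z in [("lever_tab",135),("knob",140),("screw_axis",122)]:
    for r in viewer.pinpoint("wrist",n)[:1]: print(n,np.round(ray("wrist",r["at"],z,P),1),r["score"])
E
```

```text
t27.27 r134.5 th0.031 toolth0.008 Fpush-0.02 Frad-0.94 Fz-0.66 z239.3
lever_tab [577.  -42.3 135. ] 0.59
knob [517.8 -70.4 140. ] 0.85
screw_axis [647.2 -32.3 122. ] 0.81
```

View pics/w8.png

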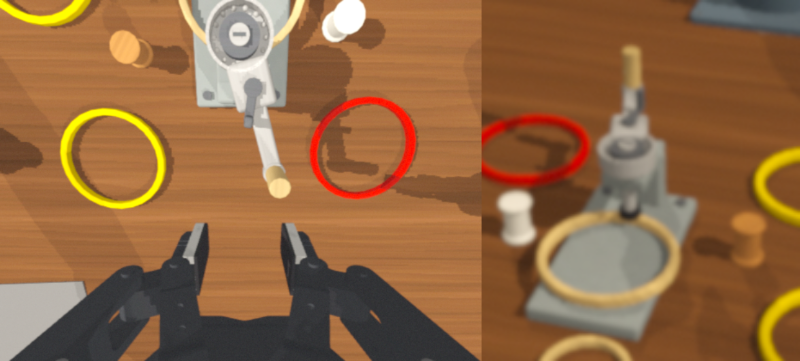

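The wrist view (left) shows the lever still on the tightening side and hoop, spools and rings undisturbed. After release the handle swung back: the knob is now at (278,185), about 0.28 rad. That should only be the free direction, but I'll check gently that the screw stayed tight. I'll cage the knob again and feel for the bite, staying under 7 N.

Request:
jog_arm([
  [1,12,0,-0.09],
  [2,24,0,-0.18],
  [3,33,10,-0.27],
  [3,33,40,-0.27],
  [3,33,80,-0.27],
  [3,33,112,-0.27],
  [3,33,112,-0.27],
])

```text
time: 28.4
position: [516.0, -70.6, 121.9]
eef_rot: [-0.001, 0.99, 0.139, -0.003]
wrist_force: [-0.8, -0.5, -0.4]
opening: 44.1
```

Request:
jog_arm([
  [0,0,0,0],
  [0,0,0,0],
  [0,0,0,0],
], jaw=27)

```text
time: 28.78
position: [518.5, -70.9, 125.3]
eef_rot: [0.0, 0.99, 0.138, 0.001]
wrist_force: [0.4, 0.0, 0.0]
opening: 27.1
```

```bash
python3 st.py
```

```text
t28.77 r137.4 th0.280 toolth0.278 Fpush0.08 Frad0.41 Fz0.01 z125.3
```

Request:
jog_arm([
  [0.1,-4,0,0.03],
  [0.2,-6.7,0,0.05],
])

```text
time: 29.02
position: [516.7, -65.0, 124.8]
eef_rot: [0.001, 0.994, 0.112, 0.001]
wrist_force: [0.9, -5.6, 2.4]
opening: 26.9
```

```bash
python3 st.py
```

```text
t29.02 r137.6 th0.236 toolth0.225 Fpush5.62 Frad-0.47 Fz2.38 z124.8
```

Request:
jog_arm([
  [0,-2,0,0.015],
  [0.1,-4,0,0.03],
])

```text
time: 29.28
position: [515.9, -61.4, 124.7]
eef_rot: [0.001, 0.995, 0.098, 0.001]
wrist_force: [0.6, -5.9, 5.2]
opening: 27.1
```

```bash
python3 st.py
```

```text
t29.27 r137.6 th0.209 toolth0.196 Fpush5.88 Frad-0.67 Fz5.18 z124.7
```

Request:
jog_arm([
  [0,0,0,0],
  [0,0,0,0],
])

```text
time: 29.52
position: [515.7, -60.6, 124.5]
eef_rot: [0.0, 0.995, 0.099, 0.0]
wrist_force: [-0.0, -4.3, 2.4]
opening: 27.0
```

```bash
python3 st.py
```

```text
t29.52 r137.6 th0.202 toolth0.198 Fpush4.18 Frad-0.87 Fz2.39 z124.5
```

Request:
jog_arm([
  [0.1,-4,0,0.03],
  [0.2,-6.7,0,0.05],
])

```text
time: 29.78
position: [514.5, -54.1, 124.4]
eef_rot: [0.0, 0.997, 0.073, 0.0]
wrist_force: [0.1, -7.3, 4.0]
opening: 27.0
```

```bash
python3 st.py
```

```text
t29.77 r137.7 th0.155 toolth0.146 Fpush7.20 Frad-1.03 Fz3.97 z124.4
```

Request:
jog_arm([
  [0,-2,0,0.015],
  [0.1,-4,0,0.03],
])

```text
time: 30.02
position: [514.0, -50.6, 124.4]
eef_rot: [0.0, 0.998, 0.058, 0.0]
wrist_force: [1.0, -7.7, 2.6]
opening: 27.6
```

```bash
python3 st.py
```

```text
t30.02 r137.6 th0.129 toolth0.116 Fpush7.79 Frad-0.04 Fz2.64 z124.4
```

Request:
jog_arm([
  [0,0,0,0],
  [0,0,0,0],
])

```text
time: 30.28
position: [513.9, -50.3, 124.4]
eef_rot: [0.0, 0.998, 0.058, 0.0]
wrist_force: [0.8, -6.1, 3.5]
opening: 27.3
```

```bash
python3 st.py
```

```text
t30.27 r137.7 th0.127 toolth0.116 Fpush6.13 Frad0.05 Fz3.50 z124.4
```

Request:
jog_arm([
  [0.1,-4,0,0.03],
  [0.2,-6.7,0,0.05],
  [0.3,-9.5,0,0.07],
])

```text
time: 30.65
position: [513.0, -41.2, 124.4]
eef_rot: [0.001, 1.0, 0.023, 0.0]
wrist_force: [-0.1, -7.9, 4.4]
opening: 27.0
```

```bash
python3 st.py
```

```text
t30.65 r137.7 th0.061 toolth0.045 Fpush7.83 Frad-0.57 Fz4.38 z124.4
```

Request:
jog_arm([
  [0,0,0,0],
  [0,0,0,0],
])

```text
time: 30.9
position: [513.0, -40.7, 124.4]
eef_rot: [0.0, 1.0, 0.023, -0.0]
wrist_force: [-0.0, -5.7, 5.5]
opening: 27.3
```

```bash
python3 st.py
```

```text
t30.90 r137.8 th0.057 toolth0.046 Fpush5.67 Frad-0.37 Fz5.46 z124.4
```

Request:
jog_arm([
  [0.1,-4,0,0.03],
  [0.2,-6.7,0,0.05],
])

```text
time: 31.15
position: [512.8, -34.7, 124.4]
eef_rot: [0.001, 1.0, -0.003, -0.0]
wrist_force: [-0.4, -9.1, 3.9]
opening: 26.9
```

```bash
python3 st.py
```

```text
t31.15 r137.8 th0.013 toolth-0.005 Fpush9.05 Frad-0.51 Fz3.89 z124.4
```

Request:
jog_arm([
  [0,-2,0,0.015],
  [0.1,-4,0,0.03],
])

```text
time: 31.4
position: [512.8, -31.2, 124.4]
eef_rot: [0.001, 1.0, -0.018, -0.0]
wrist_force: [-0.7, -10.8, 4.6]
opening: 26.9
```

```bash
python3 st.py
```

```text
t31.40 r137.7 th-0.013 toolth-0.035 Fpush10.80 Frad-0.52 Fz4.63 z124.4
```

Request:
jog_arm([
  [0,0,0,0],
  [0,0,0,0],
])

```text
time: 31.65
position: [512.7, -30.9, 124.4]
eef_rot: [0.001, 1.0, -0.017, -0.0]
wrist_force: [-0.5, -8.8, 4.4]
opening: 26.9
```

```bash
python3 st.py
```

```text
t31.65 r137.8 th-0.014 toolth-0.034 Fpush8.83 Frad-0.34 Fz4.42 z124.4
```

The force curve on re-pushing leaves it unclear whether the screw stays put on release. The slot on the screw head turns with the screw, so I'll compare its angle held and released. First I'll slide up and inward a little on the knob so the camera sees the slot while I hold.

Request:
jog_arm([
  [2,0,-6,0],
  [5,0,-14,0],
  [8,0,-22,0],
  [10,0,-28,0],
  [10,0,-28,0],
])

```text
time: 32.28
position: [521.7, -31.0, 151.8]
eef_rot: [0.001, 1.0, -0.017, -0.001]
wrist_force: [-2.8, -7.7, 1.8]
opening: 27.1
```

```bash
python3 - <<'E'
from st import *
print(st())
P=viewer.camera_params("wrist"); im=viewer.read_camera("wrist"); np.save("held.npy",im)
print(proj("wrist",[650.5,-32.9,122],P))
E
```

```text
t32.27 r128.8 th-0.015 toolth-0.034 Fpush7.75 Frad-2.70 Fz1.80 z151.8
[277.81698404   8.75247946]
```

Request:
jog_arm([
  [0,3.5,0,0],
  [0,3.5,0,0],
  [0,3.5,0,0],
  [-10,3.5,-20,0],
  [-10,3.5,-50,0],
  [-10,3.5,-50,0],
  [-10,3.5,-50,0],
], jaw=50)

```text
time: 33.2
position: [512.9, -32.4, 202.1]
eef_rot: [-0.0, 1.0, -0.016, 0.0]
wrist_force: [0.4, 0.6, -0.0]
opening: 49.7
```

```bash
python3 - <<'E'
from st import *
print(st())
P=viewer.camera_params("wrist"); im=viewer.read_camera("wrist"); np.save("rel.npy",im)
c=proj("wrist",[650.5,-32.9,122],P); print(c)
for n,z in [("lever_tab",135),("knob",140),("screw_axis",122)]:
    for r in viewer.pinpoint("wrist",n)[:1]: print(n,np.round(ray("wrist",r["at"],z,P),1),r["score"])
def crop(im,c,h,f):
    x,y=int(c[0]),int(c[1]); im=cv2.copyMakeBorder(im,60,60,60,60,cv2.BORDER_CONSTANT)
    return cv2.resize(im[y+60-h:y+60+h,x+60-h:x+60+h,::-1],(390,390),interpolation=cv2.INTER_CUBIC)
cv2.imwrite("pics/cmp.png",np.hstack([crop(np.load("held.npy"),(278,9),45,0),crop(im,c,33,0)]))
E
```

```text
t33.20 r137.6 th-0.003 toolth-0.031 Fpush-0.57 Frad0.38 Fz-0.01 z202.1
[277.18157071  18.58653399]
lever_tab [576.2 -40.4 135. ] 0.98
knob [518.8 -67.9 140. ] 0.92
screw_axis [650.6 -31.7 122. ] 0.92
```

View pics/cmp.png

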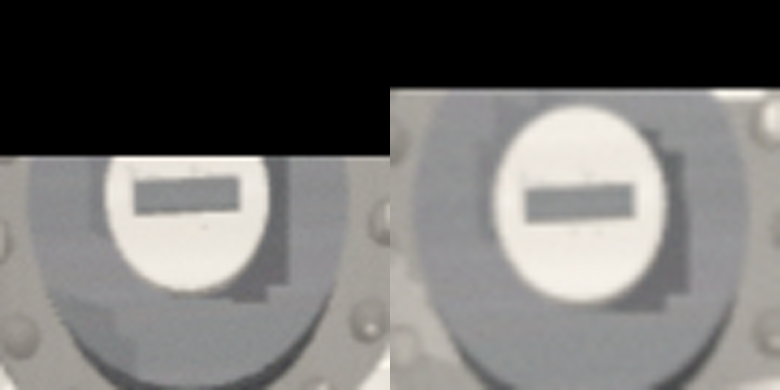

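The comparison shows the screw slot at the same angle, about 2° tilt, while held (left, at (187,195)) and after release (right, at (580,203)). The screw stayed put and only the handle swung back free. Handing in.

```bash
python3 -c "
from h import *
print(order.close_job())"
```

```text
the job is handed in; nothing more can be done
None
```

The clamp is set to tighten and, by feel, holds the birch hoop firmly. I handed the job in at about 33 s; no verdict was reported.

- **Lever:** I pushed it over to the tightening side. The last check put it at about +0.40 rad.
- **Tightening:** It took three strokes, with the fingers caging the knob rather than gripping it. The held-still push on the third was 8.2–8.7 N, within the firm range of 7–9 N.
- **Check that disagreed:** When I let go, the handle swung back about 0.25 rad. I pushed again to see whether it had loosened, and the resistance was lower than before at the same angles. I went about 0.035 rad further, to 8.8 N held still, near the top of the firm range. The highest moving reading was 10.8 N.
- **Final check:** The slot on the screw head was at the same angle while held and after release. The screw stayed put and only the handle moved.
- **Surroundings:** The gripper is clear of everything. I saw no sign that the hoop or spools had moved in the later pictures. I did not re-measure the jar and dispenser, but the arm went nowhere near them.

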